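# Slide the jar carrier past the spring stop

## Robot

A 6-joint arm with a two-finger parallel gripper is mounted at the origin on the work surface. World frame = base frame: x ahead of the robot, y to its left, z up, the work surface at z = 0. Lengths are in mm, angles in rad, forces in N, time in s.
With the tool pointing down it reaches from about 350 to 975 mm from the base axis. Payload 7.1 kg.
Tool frame: the origin (TCP) lies between the finger pads; the fingertips stand 8 mm ahead of it and the grasp point (between the pads) lies 11 mm behind it; x points along the fingers, y is the direction in which the jaws open and shut, and the axes are right-handed (so a half turn about x gives the same grasp; the last joint's range is limited). The gripper opens to 88 mm and grips with 3 to 60 N. Pads are 20 mm wide; open, the fingers measure 115 mm over their backs; the gripper's body (75 mm by 178 mm) begins 61 mm behind the grasp point.
Start: joints at [1.129, 0.423, 1.63, -0, 1.089, -0.019], TCP at [256.415, 569.962, 230.675] pointing down, gripper open.
Joint ranges: [-3, 3], [-0.9, 2.11], [0.09, 2.58], [-1.31, 4.45], [0.11, 2.69], [-2.54, 2.54]. Speed limits (rad/s): [2.39, 2.39, 3.01, 3.14, 3.14, 3.14].

## Interface

Orientations are given as a rotation vector (axis times angle).
In Python, from workcell import ctrl gives the robot as it stands.
- The arm moves only by the tool apply_moves, never from a script. Its argument "increments" is a list of rows, each an object with "gripper": the opening in per cent of the stroke, from 0 (shut) to 100 (fully open); "delta_pos": the shift along the tool's x, y, z in cm, a list of three; "dr": the turn, a rotation vector about the tool's x, y, z in rad, a list of three. In form: [{"gripper": gripper, "delta_pos": [dx, dy, dz], "dr": [ax, ay, az]}, ...]. A call has exactly 5 rows; each row shifts and turns the commanded pose from where the row before left it, along the tool's axes as they then stand; what a row does not reach is not made up. A row lasts 1/12 s, in which the tool goes at most 41.7 mm and 7.16 degrees, less where a joint would pass 70% of its speed; a pose out of reach is approached as far as the arm can. A call with a gripper value outside its range is refused whole. The fingers move at their own pace and stop on an object; the grip force is fixed at half the most. Time passes only in rows, so rows that do not move let the fingers close, or fill a call up. It gives the time, the measured TCP pose, the force and the opening at its end, in the units of the state.
- ctrl.get_obs(): the state, without advancing time (a new reading comes with each control period).
- ctrl.get_image(name): name is "scene" or "top" or "wrist"; returns a dict with "img" (384x512x3 uint8, red, green, blue), "range_z" (384x512 float32, mm along the optical axis (not along the pixel's ray), 0 where there is no reading), "mtx" (3x3 intrinsics, pixels), "k1" (the pictures are not rectified: a ray, as slopes to the right and down, at radius r is drawn at 1 + k1 r^2 times it, then the intrinsics apply), "rvec" (rotation vector, rad) and "tvec" (3), from world to camera coordinates, as OpenCV has them. Camera axes: x right, y down, z forward; pixel columns grow to the right and rows downward; lengths in mm; the calibration is good to about 2 mm. A picture is of the moment at which its call begins.
- ctrl.close_job(): hands the job in, once; it reports no verdict.
The state is a dict: "t": time; "qpos": joint angles; "qvel": joint speeds; "joint_torque": joint torques, N m; "ee_pos": TCP position; "orientation": TCP orientation; "ft_force": force on the tool from outside, world axes, zero at the start; "moment": the same for the moment, N m; "width": finger opening in mm.
Only numpy, scipy, OpenCV 4.12 (cv2) and the standard library are available. Lean on these libraries where they do the work, as an engineer would, in place of code of your own. Each camera call takes 0.05 s, during which the arm holds its last target. There are 200 camera calls.

## Task

Press the long spring bar in the track down behind the jar carrier and, keeping it down, push the carrier along the track past the stop tooth until it rests against the end stop. Then let the bar spring up, so that its tooth stands in the carrier's window and locks it in, and draw back. Use fingertips only: lift nothing, keep the two jars standing in the carrier, and leave everything else on the bench where it is.

Things in the scene. Friction and masses are not known exactly. Their poses are not given: they have to be found in the camera images.
- track: Low grey metal track fixed to the bench, 325 long (x), 120 wide (y). Origin: centre of its underside, on the bench; z up. The carrier slides along the track's +x. Running floor 12 above the bench; side guides 108 apart inside, 26 high. End stop: a cross plate 45 high, inner face at x = +150. All sizes here in mm.
- stop_tooth (a point): Centre of the top of the stop tooth on the release bar: a block 14 long (x) by 32 wide, standing 12 above the bar's top. At track x = +82, y = 0, z = 40 with the bar up; it sinks with the bar. Bar up, it blocks the carrier's deck by 8 mm.
- bar_rear_end (a point): Middle of the rear (-x) end of the release bar's flat top: track x = -150, y = 0, z = 28 with the bar up. The bar, 40 wide and 239 long, runs from here along the middle of the track to x = +89.
- release_bar (a joint): How far the spring release bar is pressed down, in m: 0 up, 0.014 fully down (limit). It sinks level wherever it is pressed and springs up when let go. The springs push back with about 3.5 N at 0 and 5.6 N at 0.014. From 0.008 on the carrier's deck passes over the tooth: press 0.010 to 0.014.
- carrier: Loose grey plastic jar carrier in the track, 98 long (x, along the track's x within 3 degrees), 104 wide, about 0.45 kg. Origin: centre of its underside, on the running floor. Side runners leave a 56 wide, 20 high tunnel over the bar. Deck with jar pockets from x = -7 to +49, walls to 46 high. Origin at track x = -34 to +20 at the start, +101 when against the end stop.
- push_plate (a point): Centre of the rear face of the carrier's upright push plate (carrier x = -49, y = 0, 40 above the carrier's underside). Plate 6 thick, 104 wide, from 20 to 60 above the carrier's underside. Push it along +x.
- window (a point): Centre of the carrier's open window between push plate and deck, level with the deck's underside (carrier x = -25, y = 0, 20 above its underside). The window is 36 long (carrier x -43 to -7). With the carrier against the end stop the tooth fits in it, 5 behind the deck's rear edge.
- jar_a: White plastic jar, 42 in diameter, 55 high, 0.12 kg, standing loose in the carrier's +y pocket, at carrier x = 21, y = 25. Origin at the centre of its underside, about 26 above the carrier's underside; top about 81 above it.
- jar_b: The same jar in the carrier's -y pocket, at carrier x = 21, y = -25.
- stray_jar: Bystander: a like jar on the bench beside the track, 42 in diameter, 55 high. Origin: centre of underside.
- tape_roll: Bystander: empty cardboard tape core lying flat beside the track, 84 in diameter, 24 high. Origin: centre of underside.
- carton: Bystander: small cardboard box beside the track, 90 x 60 x 50 high. Origin: centre of underside.
- screwdriver: Bystander: screwdriver with a red handle lying beside the track, its blade along the track. Origin near its middle, on the bench.
- tub: Bystander: white tub with blue lid on the bench beyond the open (-x) end of the track, 80 in diameter, 75 high. Origin: centre of underside.
- beaker: Bystander: white plastic beaker, 64 in diameter, 80 high, on the bench beyond the end stop (+x) end of the track. Origin: centre of underside.
There are look-alikes about, which are no part of the job. Leave any pink look-alike of the carrier alone.

How it is judged:
By the outcome, as a careful person would: the job done as asked, in the order asked, and still so for the second after the job is handed in, with the robot touching nothing.
It also fails if it takes over 40 s, if anything falls off the work surface, if the arm or the gripper's body presses on something with over 40 N, if the wrist force passes 120 N, or if a joint passes its speed limit or range.

## Working session

There is one attempt and no reset: what is moved stays moved. The work goes in short steps, Python scripts to look and compute and a tool call to move; the robot and the scene stay as the last step left them, time stands still between calls to the robot, and variables do not carry over. Pictures are saved under pics/ and viewed, about 8 in all and at most 12, crops included, and the job is handed in when it is done.

Besides the shell and the picture viewer there is one more tool, called after ">>>" by a JSON object that holds its "api" and its "payload", one argument or row to a line. apply_moves: Moves the arm, as the interface text tells. Its arguments: {"type":"object","properties":{"increments":{"type":"array","items":{"type":"object","properties":{"gripper":{"type":"number"},"delta_pos":{"type":"array","items":{"type":"number"}},"dr":{"type":"array","items":{"type":"number"}}}}}},"required":["increments"]}

```bash
mkdir -p pics
cat > h.py <<'E'
import numpy as np, cv2
from workcell import ctrl
def grab(n,f):
    d=ctrl.get_image(n); cv2.imwrite(f'pics/{f}.png',d['img'][...,::-1]); np.savez(f'{f}.npz',**d); return d
def world(d):
    K=d['mtx'];h,w=d['range_z'].shape
    u,v=np.meshgrid(np.arange(w),np.arange(h))
    p=np.stack([u,v],-1).reshape(-1,1,2).astype(float)
    q=cv2.undistortPoints(p,K,np.array([float(d['k1']),0,0,0])).reshape(h,w,2)
    z=d['range_z'][...,None]
    c=np.concatenate([q*z,z],-1)
    R=cv2.Rodrigues(np.array(d['rvec'],float))[0]
    P=(c-np.array(d['tvec']).reshape(3))@R
    P[d['range_z']<=0]=np.nan
    return P
def proj(d,X):
    return cv2.projectPoints(np.array(X,float).reshape(-1,1,3),np.array(d['rvec'],float),np.array(d['tvec'],float),d['mtx'],np.array([float(d['k1']),0,0,0]))[0].reshape(-1,2)
E
python3 - <<'E'
from h import *
a=grab('top','top0');b=grab('scene','scene0')
cv2.imwrite('pics/both0.png',cv2.resize(np.vstack([a['img'],b['img']])[...,::-1],(400,600)))
print({k:v for k,v in ctrl.get_obs().items()})
E
```

```text
{'t': 0.1, 'qpos': array([ 1.12900129e+00,  4.23742930e-01,  1.63059672e+00, -1.15229644e-05,
        1.08861217e+00, -1.89906389e-02]), 'qvel': array([ 4.72344728e-05,  6.07511951e-04, -4.26073445e-03,  2.99302913e-04,
       -8.97836291e-05,  2.99206932e-04]), 'joint_torque': array([-7.38366816e-04, -5.45607698e+01, -2.74321961e+01,  6.45241700e-02,
        1.89294858e-02, -7.49895139e-05]), 'ee_pos': array([256.21528228, 569.53465291, 229.99946983]), 'orientation': array([ 0.33058366,  1.54554002, -0.33267872]), 'ft_force': array([ 1.03470504,  0.1228271 , -0.30923724]), 'moment': array([-0.03676428,  0.01162105, -0.00526555]), 'width': 87.56801435628671}
```

View pics/top0.png

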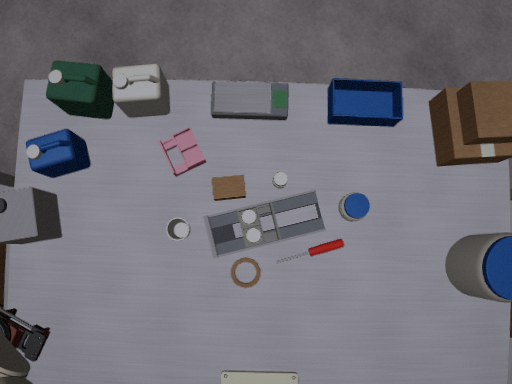

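View pics/scene0.png

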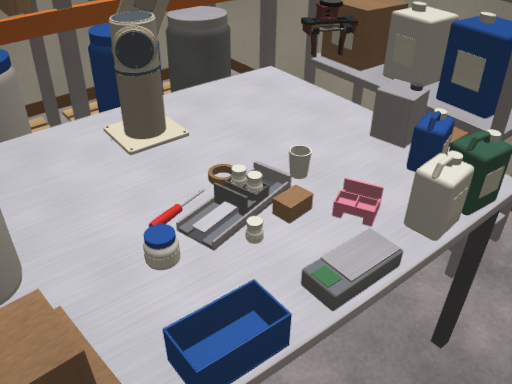

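The top view shows the track at about (265,222), its end stop to the left at about (210,232), and the bar end to the right at about (320,213). The grey carrier with two white jars is at (252,226). The pink look-alike is at (183,152). The tub at (355,207) lies beyond the open end and the beaker at (178,229) beyond the end stop, which fits the description.

Run:
```python
from h import *
d=dict(np.load('top0.npz'));P=world(d)
for n,(u,v) in dict(jarT=(249,216),jarB=(253,235),bar=(298,216),tub=(355,207),beak=(180,230),stray=(280,180),bench=(300,300)).items(): print(n,P[v,u].round(1))
np.set_printoptions(suppress=True)
# track guides top: z~26 ; region
Z=P[...,2];m=np.zeros(Z.shape,bool);m[180:265,198:332]=True
for lo,hi in [(20,32),(38,50),(52,68),(69,78),(85,100)]:
    k=m&(Z>lo)&(Z<hi); q=P[k]
    print(lo,hi,k.sum(),q.mean(0).round(1), cv2.minAreaRect(q[:,:2].astype(np.float32)))
c=d['img'][180:265,195:335,::-1]; z=np.nan_to_num(Z[180:265,195:335])
zc=cv2.applyColorMap(np.clip(z*2.5,0,255).astype(np.uint8),cv2.COLORMAP_JET)
cv2.imwrite('pics/crop0.png',cv2.resize(np.hstack([c]),None,fx=5.5,fy=5.5,interpolation=cv2.INTER_CUBIC))
cv2.imwrite('pics/z0.png',cv2.resize(zc,None,fx=5.5,fy=5.5,interpolation=0))
```

```text
jarT [542.7  41.6  90.6]
jarB [492.5  29.6  88.1]
bar [550.5 -95.8  28.2]
tub [ 575.9 -246.9   74.9]
beak [503.  237.    3.9]
stray [647.6 -41.7  51.3]
bench [ 3.138e+02 -1.094e+02 -1.000e-01]
20 32 1616 [526.  -44.2  26.4] ((527.31494140625, -12.36376953125), (230.9059600830078, 320.73492431640625), 15.078263282775879)
38 50 708 [554.8  94.9  44.8] ((567.7745971679688, 43.03007507324219), (208.41688537597656, 268.13201904296875), 18.04695701599121)
52 68 401 [565.4  45.6  56.8] ((553.9826049804688, 42.10722732543945), (181.92630004882812, 204.42153930664062), 1.4814461469650269)
69 78 82 [533.7 -25.6  72.6] ((524.1763916015625, 12.110126495361328), (101.8346176147461, 89.17768859863281), 15.38586139678955)
85 100 320 [517.1  36.6  92.6] ((517.3478393554688, 36.53971862792969), (87.8606185913086, 37.252952575683594), 15.411200523376465)
```

View pics/crop0.png

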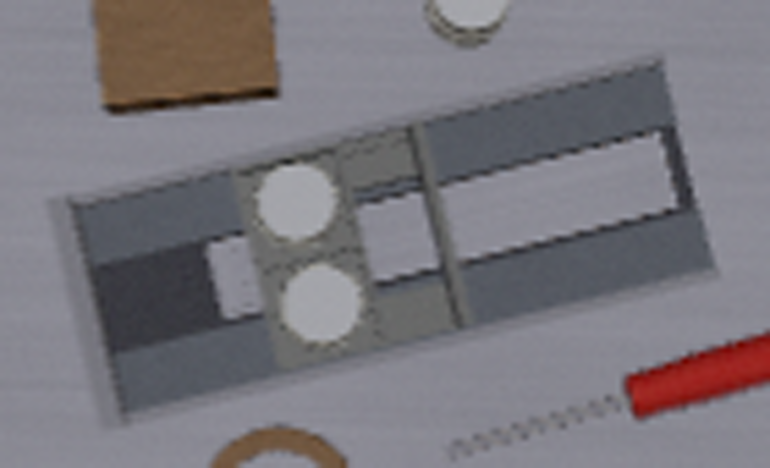

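This crop shows the two jars standing in the carrier's deck at about (297,202) and (322,302) crop pixels. The push plate is the strip from (425,124) to (467,324). The free bar runs right from there to its end at about (671,170), and the tooth end shows to the left at (228,280). The grey carrier in the track with two jars is the one meant; the pink one lies on the bench without jars. Next I fit the poses.

```bash
cat >> h.py <<'E'
from scipy.optimize import least_squares
from scipy.spatial.transform import Rotation as Rn
def T(p,X):
    X=np.asarray(X,float);c,s=np.cos(p[2]),np.sin(p[2])
    return np.stack([p[0]+c*X[...,0]-s*X[...,1],p[1]+s*X[...,0]+c*X[...,1],X[...,2]],-1)
E
python3 - <<'E'
from h import *
np.set_printoptions(suppress=True,precision=2)
d=dict(np.load('top0.npz'))
px=lambda a:(np.array(a,float)+.5)/5.5-.5+[195,180]
tr=[(-150,-20,28),(-150,20,28),(89,-20,28),(89,20,28),(-162.5,-60,26),(-162.5,60,26)]
tp=px([(663,133),(679,208),(207,240),(225,318),(661,58),(716,270)])
r=least_squares(lambda p:(proj(d,T(p,tr))-tp).ravel(),[527,-12,1.83]);p=r.x
print('track',p,np.degrees(p[2]),'res px\n',r.fun.reshape(-1,2))
cr=[(-49,-52,72),(-49,52,72),(-49,0,72)]; cp=px([(425,124),(467,324),(446,224)])
f=lambda q:(proj(d,T(q,cr))-cp).ravel()
r2=least_squares(f,[p[0],p[1],p[2]]);q=r2.x
print('carrier',q,np.degrees(q[2]),r2.fun.reshape(-1,2))
c,s=np.cos(p[2]),np.sin(p[2]);dd=q[:2]-p[:2]
print('carrier in track',dd@[c,s],dd@[-s,c])
print('jars', T(q,[(21,25,93),(21,-25,93)]), proj(d,T(q,[(21,25,93),(21,-25,93)])), px([(322,302),(297,202)]))
print('plate rear', T(q,[(-49,0,52)]),'end plate rear',T(p,[(52,0,52)]))
print('press pt',T(q,[(-49-18,0,28)]),'dir',c,s)
o=ctrl.get_obs();R=Rn.from_rotvec(o['orientation']).as_matrix();print(R)
yt=np.array([-s,c,0])
for sg in(1,-1):
    y=sg*yt;x=np.array([0,0,-1.]);G=np.stack([x,y,np.cross(x,y)],1)
    print(sg,'rel rotvec',Rn.from_matrix(R.T@G).as_rotvec(),'abs',Rn.from_matrix(G).as_rotvec(),'\n',G)
E
```

```text
track [528.57  -2.31   1.83] 105.08393557189771 res px
 [[-0.61 -0.26]
 [-0.03 -0.11]
 [-0.36  0.21]
 [-0.31 -0.03]
 [ 0.43 -1.27]
 [ 0.89  1.43]]
carrier [523.15  16.84   1.8 ] 103.1326116082653 [[-0.12 -0.6 ]
 [ 0.13  0.63]
 [-0.   -0.04]]
carrier in track 19.89480307703606 0.24568736107434397
jars [[494.03  31.61  93.  ]
 [542.73  42.97  93.  ]] [[252.27 234.35]
 [248.48 215.93]] [[253.14 234.5 ]
 [248.59 216.32]]
plate rear [[534.28 -30.88  52.  ]] end plate rear [[515.03  47.9   52.  ]]
press pt [[538.37 -48.41  28.  ]] dir -0.26023380192984846 0.9655456324447521
[[-0.    0.41  0.91]
 [-0.    0.91 -0.41]
 [-1.   -0.   -0.  ]]
1 rel rotvec [-2.26 -0.    0.  ] abs [-1.4   1.07  1.4 ] 
 [[ 0.   -0.97 -0.26]
 [ 0.   -0.26  0.97]
 [-1.    0.    0.  ]]
-1 rel rotvec [0.88 0.   0.  ] abs [ 1.01  1.32 -1.01] 
 [[ 0.    0.97  0.26]
 [ 0.    0.26 -0.97]
 [-1.   -0.    0.  ]]
```

>>> {"api": "apply_moves", "payload": {
  "increments": [
    {"gripper": 0, "delta_pos": [0, 0, 0], "dr": [0.11, 0, 0]},
    {"gripper": 0, "delta_pos": [0, 0, 0], "dr": [0.11, 0, 0]},
    {"gripper": 0, "delta_pos": [0, 0, 0], "dr": [0.11, 0, 0]},
    {"gripper": 0, "delta_pos": [0, 0, 0], "dr": [0.11, 0, 0]},
    {"gripper": 0, "delta_pos": [0, 0, 0], "dr": [0.11, 0, 0]}
  ]
}}

```text
t: 0.52
ee_pos: [256.3, 569.7, 230.2]
orientation: [0.762, 1.433, -0.763]
ft_force: [0.4, -0.4, 0.7]
width: 58.0
```

>>> {"api": "apply_moves", "payload": {
  "increments": [
    {"gripper": 0, "delta_pos": [0, 0, 0], "dr": [0.11, 0, 0]},
    {"gripper": 0, "delta_pos": [0, 0, 0], "dr": [0.11, 0, 0]},
    {"gripper": 0, "delta_pos": [0, 0, 0], "dr": [0.11, 0, 0]},
    {"gripper": 0, "delta_pos": [0, 0.5, 2], "dr": [0, 0, 0]},
    {"gripper": 0, "delta_pos": [0, 0.5, 3], "dr": [0, 0, 0]}
  ]
}}

```text
t: 0.93
ee_pos: [278.9, 525.4, 230.2]
orientation: [1.009, 1.325, -1.008]
ft_force: [0.6, -0.9, -0.0]
width: 24.4
```

>>> {"api": "apply_moves", "payload": {
  "increments": [
    {"gripper": 0, "delta_pos": [0, 0.5, 3.5], "dr": [0, 0, 0]},
    {"gripper": 0, "delta_pos": [0, 0.5, 3.5], "dr": [0, 0, 0]},
    {"gripper": 0, "delta_pos": [0, 0.5, 3.5], "dr": [0, 0, 0]},
    {"gripper": 0, "delta_pos": [0, 0.5, 3.5], "dr": [0, 0, 0]},
    {"gripper": 0, "delta_pos": [0, 0.5, 3.5], "dr": [0, 0, 0]}
  ]
}}

```text
t: 1.35
ee_pos: [349.9, 360.6, 230.4]
orientation: [1.009, 1.324, -1.01]
ft_force: [-0.7, 0.0, -0.4]
width: 0.8
```

>>> {"api": "apply_moves", "payload": {
  "increments": [
    {"gripper": 0, "delta_pos": [0, 0.5, 3.5], "dr": [0, 0, 0]},
    {"gripper": 0, "delta_pos": [0, 0.5, 3.5], "dr": [0, 0, 0]},
    {"gripper": 0, "delta_pos": [0, 0.5, 3.5], "dr": [0, 0, 0]},
    {"gripper": 0, "delta_pos": [0, 0.5, 3.5], "dr": [0, 0, 0]},
    {"gripper": 0, "delta_pos": [0, 0.5, 3.5], "dr": [0, 0, 0]}
  ]
}}

```text
t: 1.77
ee_pos: [420.3, 198.4, 230.6]
orientation: [1.009, 1.324, -1.01]
ft_force: [0.5, 0.8, -0.4]
width: 0.3
```

>>> {"api": "apply_moves", "payload": {
  "increments": [
    {"gripper": 0, "delta_pos": [0, 0.5, 3.5], "dr": [0, 0, 0]},
    {"gripper": 0, "delta_pos": [0, 0.5, 3.5], "dr": [0, 0, 0]},
    {"gripper": 0, "delta_pos": [0, 0.5, 3.5], "dr": [0, 0, 0]},
    {"gripper": 0, "delta_pos": [0, 0.5, 3.5], "dr": [0, 0, 0]},
    {"gripper": 0, "delta_pos": [0, 0.5, 2.5], "dr": [0, 0, 0]}
  ]
}}

```text
t: 2.18
ee_pos: [488.4, 45.1, 230.5]
orientation: [1.01, 1.324, -1.011]
ft_force: [0.7, 1.1, 0.5]
width: 0.3
```

>>> {"api": "apply_moves", "payload": {
  "increments": [
    {"gripper": 0, "delta_pos": [2, 0.8, 3], "dr": [0, 0, 0]},
    {"gripper": 0, "delta_pos": [2, 0.8, 3], "dr": [0, 0, 0]},
    {"gripper": 0, "delta_pos": [2, 0.8, 3], "dr": [0, 0, 0]},
    {"gripper": 0, "delta_pos": [1, 0, 1], "dr": [0, 0, 0]},
    {"gripper": 0, "delta_pos": [0, 0, 0], "dr": [0, 0, 0]}
  ]
}}

```text
t: 2.6
ee_pos: [536.5, -44.1, 158.1]
orientation: [1.01, 1.327, -1.014]
ft_force: [-1.0, 0.3, -0.5]
width: 0.4
```

Run:
```python
from h import *
np.set_printoptions(suppress=True,precision=1)
d=grab('wrist','w1');o=ctrl.get_obs();print(o['ee_pos'],o['ft_force'])
P=world(d);Z=P[...,2]
p=np.array([528.57,-2.31,np.radians(105.08)]);c,s=np.cos(p[2]),np.sin(p[2])
t=np.stack([(P[...,0]-p[0])*c+(P[...,1]-p[1])*s,-(P[...,0]-p[0])*s+(P[...,1]-p[1])*c],-1)
k=(Z>66)&(Z<78)&(abs(t[...,1])<56)&(t[...,0]<30)&(t[...,0]>-60)
for a,b in [(-50,-30),(-30,-10),(-10,10),(10,30),(30,50)]:
    m=k&(t[...,1]>a)&(t[...,1]<b)
    if m.sum(): print(a,b,m.sum(),np.percentile(t[m][:,0],[2,50,98]),np.median(Z[m]))
b=(Z>25)&(Z<31)&(abs(t[...,1])<35)&(t[...,0]<-40)&(t[...,0]>-155)
print('bar',b.sum(),np.percentile(t[b],[1,50,99],axis=0),np.median(Z[b]))
```

```text
[536.4 -42.9 159.4] [-0.1  0.5  0.7]
-50 -30 276 [-30.1 -26.4 -24.2] 72.58179300286787
-30 -10 272 [-30.1 -26.5 -24.3] 72.58031456132
-10 10 284 [-30.1 -26.6 -24.4] 72.56132910270657
10 30 273 [-30.7 -27.  -24.4] 72.54608913735181
30 50 299 [-31.1 -27.1 -24.7] 72.62320296258447
bar 2165 [[-104.9  -18.8]
 [ -65.2   -0. ]
 [ -43.5   20.7]] 28.892422372207854
```

View pics/w1.png

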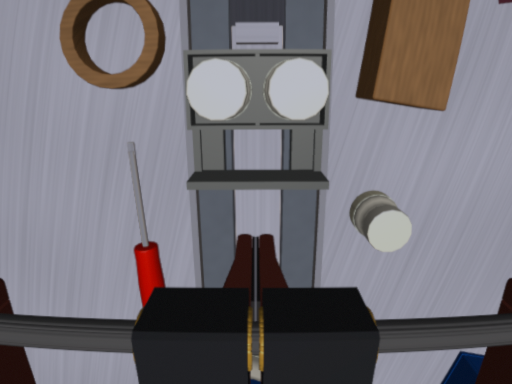

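The wrist view shows the carrier ahead: plate edge at row ~182, jars at (219,90) and (297,90), and the bar between fingers and plate. The fingertips sit near (255,245), centred over the bar and almost under the plate's edge line, so I back off 12 mm before going down.

>>> {"api": "apply_moves", "payload": {
  "increments": [
    {"gripper": 0, "delta_pos": [1, 0.25, 1.2], "dr": [0, 0, 0]},
    {"gripper": 0, "delta_pos": [2.7, 0, 0], "dr": [0, 0, 0]},
    {"gripper": 0, "delta_pos": [3, 0, 0], "dr": [0, 0, 0]},
    {"gripper": 0, "delta_pos": [2.7, 0, 0], "dr": [0, 0, 0]},
    {"gripper": 0, "delta_pos": [1.5, 0, 0], "dr": [0, 0, 0]}
  ]
}}

```text
t: 3.07
ee_pos: [542.2, -52.3, 49.9]
orientation: [1.008, 1.326, -1.009]
ft_force: [0.3, -1.4, 0.4]
width: 0.4
```

>>> {"api": "apply_moves", "payload": {
  "increments": [
    {"gripper": 0, "delta_pos": [0.5, 0, 0], "dr": [0, 0, 0]},
    {"gripper": 0, "delta_pos": [0.4, 0, 0], "dr": [0, 0, 0]},
    {"gripper": 0, "delta_pos": [0, 0, 0], "dr": [0, 0, 0]},
    {"gripper": 0, "delta_pos": [0, 0, 0], "dr": [0, 0, 0]},
    {"gripper": 0, "delta_pos": [0, 0, 0], "dr": [0, 0, 0]}
  ]
}}

```text
t: 3.48
ee_pos: [544.2, -53.3, 44.0]
orientation: [1.01, 1.322, -1.008]
ft_force: [0.3, 0.7, -0.5]
width: 0.3
```

>>> {"api": "apply_moves", "payload": {
  "increments": [
    {"gripper": 0, "delta_pos": [0.6, -0.2, 0], "dr": [0, 0, 0]},
    {"gripper": 0, "delta_pos": [0.5, 0, 0], "dr": [0, 0, 0]},
    {"gripper": 0, "delta_pos": [0.5, 0, 0], "dr": [0, 0, 0]},
    {"gripper": 0, "delta_pos": [0.4, 0, 0], "dr": [0, 0, 0]},
    {"gripper": 0, "delta_pos": [0, 0, 0], "dr": [0, 0, 0]}
  ]
}}

```text
t: 3.9
ee_pos: [542.2, -54.1, 22.5]
orientation: [1.01, 1.323, -1.009]
ft_force: [1.4, -0.0, 5.7]
width: 0.4
```

>>> {"api": "apply_moves", "payload": {
  "increments": [
    {"gripper": 0, "delta_pos": [0, 0, 0], "dr": [0, 0, 0]},
    {"gripper": 0, "delta_pos": [0, 0, 0], "dr": [0, 0, 0]},
    {"gripper": 0, "delta_pos": [0, 0, 0], "dr": [0, 0, 0]},
    {"gripper": 0, "delta_pos": [0, 0, 0], "dr": [0, 0, 0]},
    {"gripper": 0, "delta_pos": [0, 0, 0], "dr": [0, 0, 0]}
  ]
}}

```text
t: 4.32
ee_pos: [542.2, -54.0, 22.9]
orientation: [1.01, 1.322, -1.009]
ft_force: [2.3, 0.1, 5.1]
width: 0.2
```

>>> {"api": "apply_moves", "payload": {
  "increments": [
    {"gripper": 0, "delta_pos": [-0.05, 0, -0.3], "dr": [0, 0, 0]},
    {"gripper": 0, "delta_pos": [0, 0, -0.4], "dr": [0, 0, 0]},
    {"gripper": 0, "delta_pos": [0, 0, -0.4], "dr": [0, 0, 0]},
    {"gripper": 0, "delta_pos": [0, 0, -0.3], "dr": [0, 0, 0]},
    {"gripper": 0, "delta_pos": [0, 0, -0.3], "dr": [0, 0, 0]}
  ]
}}

```text
t: 4.73
ee_pos: [537.9, -38.3, 23.4]
orientation: [1.009, 1.322, -1.009]
ft_force: [2.2, -7.4, 5.0]
width: 0.3
```

>>> {"api": "apply_moves", "payload": {
  "increments": [
    {"gripper": 0, "delta_pos": [0, 0, -0.3], "dr": [0, 0, 0]},
    {"gripper": 0, "delta_pos": [0, 0, -0.3], "dr": [0, 0, 0]},
    {"gripper": 0, "delta_pos": [0, 0, -0.3], "dr": [0, 0, 0]},
    {"gripper": 0, "delta_pos": [0, 0, -0.3], "dr": [0, 0, 0]},
    {"gripper": 0, "delta_pos": [0, 0, -0.3], "dr": [0, 0, 0]}
  ]
}}

```text
t: 5.15
ee_pos: [534.0, -23.9, 23.4]
orientation: [1.009, 1.322, -1.009]
ft_force: [2.5, -6.6, 4.5]
width: 0.5
```

>>> {"api": "apply_moves", "payload": {
  "increments": [
    {"gripper": 0, "delta_pos": [0, 0, -0.4], "dr": [0, 0, 0]},
    {"gripper": 0, "delta_pos": [0, 0, -0.4], "dr": [0, 0, 0]},
    {"gripper": 0, "delta_pos": [0, 0, -0.4], "dr": [0, 0, 0]},
    {"gripper": 0, "delta_pos": [0, 0, -0.4], "dr": [0, 0, 0]},
    {"gripper": 0, "delta_pos": [0, 0, -0.4], "dr": [0, 0, 0]}
  ]
}}

```text
t: 5.57
ee_pos: [528.7, -4.6, 23.4]
orientation: [1.009, 1.322, -1.009]
ft_force: [1.7, -7.2, 5.5]
width: 0.3
```

>>> {"api": "apply_moves", "payload": {
  "increments": [
    {"gripper": 0, "delta_pos": [0, 0, -0.4], "dr": [0, 0, 0]},
    {"gripper": 0, "delta_pos": [0, 0, -0.4], "dr": [0, 0, 0]},
    {"gripper": 0, "delta_pos": [0, 0, -0.4], "dr": [0, 0, 0]},
    {"gripper": 0, "delta_pos": [0, 0, -0.4], "dr": [0, 0, 0]},
    {"gripper": 0, "delta_pos": [0, 0, -0.4], "dr": [0, 0, 0]}
  ]
}}

```text
t: 5.98
ee_pos: [523.3, 14.8, 23.4]
orientation: [1.009, 1.322, -1.009]
ft_force: [1.5, -6.5, 5.2]
width: 0.7
```

>>> {"api": "apply_moves", "payload": {
  "increments": [
    {"gripper": 0, "delta_pos": [0, 0, -0.4], "dr": [0, 0, 0]},
    {"gripper": 0, "delta_pos": [0, 0, -0.4], "dr": [0, 0, 0]},
    {"gripper": 0, "delta_pos": [0, 0, -0.4], "dr": [0, 0, 0]},
    {"gripper": 0, "delta_pos": [0, 0, -0.3], "dr": [0, 0, 0]},
    {"gripper": 0, "delta_pos": [0, 0, -0.2], "dr": [0, 0, 0]}
  ]
}}

```text
t: 6.4
ee_pos: [518.7, 31.3, 23.4]
orientation: [1.009, 1.322, -1.009]
ft_force: [2.2, -7.1, 4.9]
width: 0.6
```

>>> {"api": "apply_moves", "payload": {
  "increments": [
    {"gripper": 0, "delta_pos": [0, 0, -0.1], "dr": [0, 0, 0]},
    {"gripper": 0, "delta_pos": [0, 0, -0.1], "dr": [0, 0, 0]},
    {"gripper": 0, "delta_pos": [0, 0, -0.1], "dr": [0, 0, 0]},
    {"gripper": 0, "delta_pos": [0, 0, -0.1], "dr": [0, 0, 0]},
    {"gripper": 0, "delta_pos": [0, 0, -0.1], "dr": [0, 0, 0]}
  ]
}}

```text
t: 6.82
ee_pos: [517.4, 35.9, 23.4]
orientation: [1.009, 1.322, -1.009]
ft_force: [1.9, -5.8, 5.4]
width: 0.2
```

>>> {"api": "apply_moves", "payload": {
  "increments": [
    {"gripper": 0, "delta_pos": [0, 0, -0.1], "dr": [0, 0, 0]},
    {"gripper": 0, "delta_pos": [0, 0, -0.1], "dr": [0, 0, 0]},
    {"gripper": 0, "delta_pos": [0, 0, -0.05], "dr": [0, 0, 0]},
    {"gripper": 0, "delta_pos": [0, 0, -0.05], "dr": [0, 0, 0]},
    {"gripper": 0, "delta_pos": [0, 0, 0], "dr": [0, 0, 0]}
  ]
}}

```text
t: 7.23
ee_pos: [517.4, 36.7, 23.7]
orientation: [1.008, 1.32, -1.009]
ft_force: [4.2, -23.2, 6.9]
width: 0.7
```

The force jumped to 23 N at the expected x, so the carrier is on the stop. I back off a few mm with the bar still held down, so the plate isn't dragged up, and then lift.

>>> {"api": "apply_moves", "payload": {
  "increments": [
    {"gripper": 0, "delta_pos": [0, 0, 0.1], "dr": [0, 0, 0]},
    {"gripper": 0, "delta_pos": [0, 0, 0.1], "dr": [0, 0, 0]},
    {"gripper": 0, "delta_pos": [0, 0, 0.2], "dr": [0, 0, 0]},
    {"gripper": 0, "delta_pos": [0, 0, 0.2], "dr": [0, 0, 0]},
    {"gripper": 0, "delta_pos": [0, 0, 0], "dr": [0, 0, 0]}
  ]
}}

```text
t: 7.65
ee_pos: [517.3, 33.9, 23.1]
orientation: [1.01, 1.324, -1.01]
ft_force: [0.1, 0.2, 6.1]
width: 0.2
```

```bash
cat >> h.py <<'E'
def check(f,lo=-10):
    d=grab('top',f);P=world(d);Z=P[...,2]
    p=np.array([528.57,-2.31,np.radians(105.08)]);c,s=np.cos(p[2]),np.sin(p[2])
    t=np.stack([(P[...,0]-p[0])*c+(P[...,1]-p[1])*s,-(P[...,0]-p[0])*s+(P[...,1]-p[1])*c],-1)
    k=(Z>87)&(Z<100)&(abs(t[...,1])<50)&(t[...,0]>80)&(t[...,0]<170)
    for sg in(1,-1):
        m=k&(t[...,1]*sg>0); print('jar',sg,t[m].mean(0),Z[m].mean(),m.sum())
    c0=d['img'][180:265,195:335,::-1]
    cv2.imwrite(f'pics/{f}.png',cv2.resize(c0,None,fx=5.5,fy=5.5,interpolation=cv2.INTER_CUBIC))
    print(ctrl.get_obs()['ee_pos'],ctrl.get_obs()['ft_force'])
    return d,P,t
E
python3 - <<'E'
from h import *
check('top1')
E
```

```text
jar 1 [132.37050301  23.93225084] 93.09567815225854 62
jar -1 [125.16788075 -24.96211328] 92.49137455176113 129
[517.27082684  33.95543651  23.12114782] [0.77762891 0.44361623 5.40699639]
```

>>> {"api": "apply_moves", "payload": {
  "increments": [
    {"gripper": 0, "delta_pos": [-0.3, 0, 0.1], "dr": [0, 0, 0]},
    {"gripper": 0, "delta_pos": [-0.4, 0, 0], "dr": [0, 0, 0]},
    {"gripper": 0, "delta_pos": [-0.5, 0, 0], "dr": [0, 0, 0]},
    {"gripper": 0, "delta_pos": [-0.6, 0, 0], "dr": [0, 0, 0]},
    {"gripper": 0, "delta_pos": [-1.5, 0, 0.3], "dr": [0, 0, 0]}
  ]
}}

```text
t: 8.12
ee_pos: [516.4, 30.0, 55.3]
orientation: [1.007, 1.327, -1.012]
ft_force: [-0.2, 0.0, -0.1]
width: 0.5
```

>>> {"api": "apply_moves", "payload": {
  "increments": [
    {"gripper": 0, "delta_pos": [-2, 0, 0.5], "dr": [0, 0, 0]},
    {"gripper": 0, "delta_pos": [-3, 0, 1], "dr": [0, 0, 0]},
    {"gripper": 0, "delta_pos": [-3, 0, 2], "dr": [0, 0, 0]},
    {"gripper": 0, "delta_pos": [-3, 0, 2], "dr": [0, 0, 0]},
    {"gripper": 0, "delta_pos": [-2, 0, 2], "dr": [0, 0, 0]}
  ]
}}

```text
t: 8.53
ee_pos: [538.4, -43.2, 189.0]
orientation: [1.009, 1.323, -1.008]
ft_force: [0.9, 0.0, -0.6]
width: 0.2
```

>>> {"api": "apply_moves", "payload": {
  "increments": [
    {"gripper": 0, "delta_pos": [0, 0, 3], "dr": [0, 0, 0]},
    {"gripper": 0, "delta_pos": [0, 0, 3], "dr": [0, 0, 0]},
    {"gripper": 0, "delta_pos": [0, 0, 2], "dr": [0, 0, 0]},
    {"gripper": 0, "delta_pos": [0, 0, 0], "dr": [0, 0, 0]},
    {"gripper": 0, "delta_pos": [0, 0, 0], "dr": [0, 0, 0]}
  ]
}}

```text
t: 8.95
ee_pos: [558.6, -120.2, 186.0]
orientation: [1.011, 1.324, -1.012]
ft_force: [0.3, -0.1, -0.5]
width: 0.6
```

Run:
```python
from h import *
np.set_printoptions(suppress=True,precision=1)
check('top2')
d=grab('wrist','w2');P=world(d);Z=P[...,2]
p=np.array([528.57,-2.31,np.radians(105.08)]);c,s=np.cos(p[2]),np.sin(p[2])
t=np.stack([(P[...,0]-p[0])*c+(P[...,1]-p[1])*s,-(P[...,0]-p[0])*s+(P[...,1]-p[1])*c],-1)
X,Y=t[...,0],t[...,1]
def st(n,m): print(n,m.sum(),np.percentile(X[m],[2,50,98]) if m.any() else '',np.median(Z[m]) if m.any() else '')
st('plate top',(Z>66)&(Z<78)&(abs(Y)<50)&(X>30)&(X<80))
st('tooth z34-46',(Z>34)&(Z<46)&(abs(Y)<15)&(X>60)&(X<94))
st('window all',(Z>10)&(Z<50)&(abs(Y)<12)&(X>76)&(X<87))
st('bar',(Z>10)&(Z<34)&(abs(Y)<15)&(X>-60)&(X<40))
st('jar+',(Z>87)&(Z<100)&(Y>0)&(abs(Y)<50)&(X>90)&(X<160)); st('jar-',(Z>87)&(Z<100)&(Y<0)&(abs(Y)<50)&(X>90)&(X<160))
st('end stop',(Z>40)&(Z<50)&(abs(Y)<58)&(X>144)&(X<170))
```

```text
jar 1 [122.7  26.6] 92.91637740034146 160
jar -1 [122.1 -24.6] 92.8165414319425 156
[ 558.4 -119.3  185.9] [0.2 0.6 0.3]
plate top 0  
tooth z34-46 0  
window all 0  
bar 4010 [-57.7 -10.   33.7] 28.63288788823008
jar+ 0  
jar- 0  
end stop 0
```

View pics/w2.png

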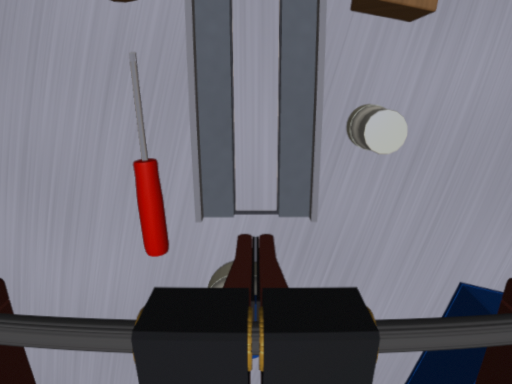

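View pics/top2.png

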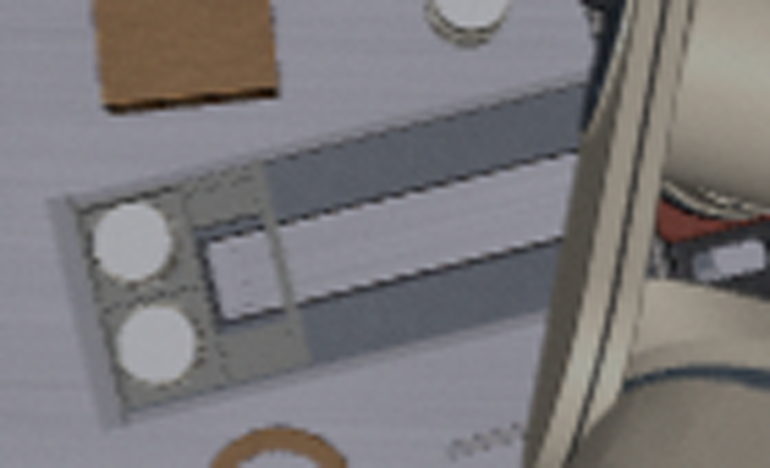

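The top crop shows the carrier flush against the end stop, with both jars upright at (132,242) and (156,343). The tooth end of the bar is visible in the window at about (240,275). The wrist view shows the bar up and the screwdriver and stray jar in place. One last numeric check, then I hand in.

Run:
```python
from h import *
np.set_printoptions(suppress=True,precision=1)
d=dict(np.load('top2.npz'));d0=dict(np.load('top0.npz'));p=[528.57,-2.31,np.radians(105.08)]
P=world(d)
for n,X in dict(tooth=(82,0,40),tooth2=(80,8,40),bar_front=(62,0,28),bar=(0,0,28),plate=(55,0,72),endstop=(153,0,45)).items():
    u,v=proj(d,T(p,[X]))[0].round().astype(int); print(n,'expect z',X[2],'measured',P[v-1:v+2,u-1:u+2,2].mean())
df=np.abs(d['img'].astype(int)-d0['img']).max(-1)
for n,(a,b,x,y) in dict(carton=(170,205,208,250),stray=(168,192,270,285),roll=(255,292,228,264),beaker=(212,245,160,195),pink=(125,180,155,210)).items(): print(n,'max change',df[a:b,x:y].max())
if np.nanmean(P[...,2])>-1e9: print(ctrl.close_job())
```

```text
tooth expect z 40 measured 40.50209490792514
tooth2 expect z 40 measured 39.87843016702421
bar_front expect z 28 measured 30.06173144989835
bar expect z 28 measured 28.532628987669106
plate expect z 72 measured 62.56756896681347
endstop expect z 45 measured 48.842763471522716
carton max change 14
stray max change 7
roll max change 8
beaker max change 7
pink max change 8
the job is handed in; nothing more can be done
None
```

The carrier is locked against the end stop and the job is handed in, at about 9 s of the 40 s allowed. With closed fingertips I pressed the bar down about 12.6 mm just behind the push plate. I held it there and pushed the carrier about 80 mm past the tooth until the push force rose to about 23 N at the expected end position. Then I backed off about 3 mm with the bar still down, lifted so it sprang up, and drew back.

**What the last checks showed:**
- **Jars:** both are standing, at track x of about 122 and height about 93, as expected for a carrier on the stop.
- **Tooth:** its top measures about 40 mm in the window, which is the bar-up height, and the bar top measures about 28.6 mm.
- **Bystanders:** the carton, stray jar, tape roll, beaker and pink look-alike show no change in the pictures.
- **Disagreeing:** the push plate top read 63 mm instead of 72 and the end stop top read 49 mm instead of 45. Both are thin edges a pixel or so wide, so I take these as mixed depth readings.
- **Not checked:** the tub was hidden by the arm in the last view. The screwdriver was only seen in place in the wrist picture.

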